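# Press a label holder home behind the shelf lip

## Task

Pick up the black label holder and push its tongue under the blue lip of the small bench shelf, in the bay where the blue solder spool stands, until the holder's front face is fully home against the lip; a spring clip behind the lip pushes back. Finish while still holding the holder pressed home, upright and square to the lip (let go and it springs out), and leave the goods on the shelf where they stand.

Things in the scene. Friction and masses are not known exactly. Their poses are not given: they have to be found in the camera images.
- label_holder: Loose black label holder, 60 g, standing upright on the bench. Origin: on its underside, middle of its width, in the plane of the flat front face that must meet the lip. z up, +x the way the tongue points; the label looks to -x. Foot plate 4 mm thick, 36 wide: tongue from x = 0 to +30 mm (tip corners rounded), heel to -16. Upright from x = -10 to 0: stem 36 wide up to z = 37 mm, panel above it
- holder_panel (a point): Centre of the holder's label panel, the place to grip it: 10 mm thick (x), 50 mm wide (y), 36 mm high (z = 36 to 72 mm above the holder's underside); white label with a blue band on it. Grip across thickness or width. Beware of the black mill to its left, 0.29 m tall, about x = 0.35 to 0.62, y = -0.07 to 0.19 m in the room. This point is at x = -5, z = 54 mm from the holder's origin
- label_shelf: Three-bay bench shelf, fixed, 218 mm wide (y). Origin: on the bench, middle of its width, in the plane of the blue lip's front face. +x goes in under the white deck, +y to its left. In front is a grey ledge, top at z = 12 mm, from x = -55 mm to 0. The lip, 3 mm thick, spans z = 20 to 36 mm: the gap under it is 8 mm high. Deck top z = 26 mm, with one thing on it in each bay, 55 mm behind the lip face
- mouth_left (a point): Mouth of the left bay (shelf y = +66 mm): middle of its width, on the ledge top, in the plane of the lip's front face. Each mouth is 46 mm wide, between white ribs 20 mm wide whose round noses reach 12 mm out before the lip. The holder is home when its origin is at the mouth point of its bay, its axes along the shelf's
- mouth_middle (a point): Mouth of the middle bay (shelf y = 0), as above. In each mouth an orange spring clip stands 24 mm behind the lip face: the tongue meets it 6 mm before it is home and must push it in, against about 2.5 N at first and 5.5 N when home (plus some friction at the foot); then the holder's front face meets the rigid lip
- mouth_right (a point): Mouth of the right bay (shelf y = -66 mm), as above. Which of the three goods stands in which bay varies
- solder_spool: Spool of solder with blue flanges, 52 mm across, 30 mm high, loose on the shelf deck, in the middle of the bay that is to get the label. Origin: centre of its underside
- terminal_block: Green terminal block, 11 x 52 x 18 mm high, its length along the lip, loose on the shelf deck in another bay; leave it. Origin: centre of its underside
- tape_1: Black roll of tape, 62 mm across, 19 mm high, loose on the shelf deck in another bay; leave it. Origin: centre of its underside
There are look-alikes about, which are no part of the job. Of the things like the label_holder, leave any that is red; of the rest the larger one is meant.

How it is judged:
By the outcome, as a careful person would: the job done as asked, in the order asked, and still so for the second after the job is handed in, while the arm keeps its last pose, push and grip.
It also fails if it takes over 48 s, if anything falls off the work surface, if the arm or the gripper's body presses on something with over 40 N, if the wrist force passes 120 N, or if a joint passes its speed limit or range.

## Robot

A 6-joint arm with a two-finger parallel gripper is mounted at the origin on the work surface; the furniture and walls round the work are solid. World frame = base frame: x ahead of the robot, y to its left, z up, the work surface at z = 0. Lengths are in m, angles in degrees, forces in N, time in s.
With the tool pointing down it reaches from about 0.275 to 0.875 m from the base axis. Payload 12.5 kg.
Tool frame: the origin (TCP) lies midway between the tips of the shut fingers; the grasp point (between the pads) lies arm.hold_point_z behind it (arm.hold_point_z is the distance from the TCP to the grasp point, in m); z points along the fingers, y is the line along which they close (so a half turn about z gives the same grasp; the last joint's range is limited). The gripper opens to 85 mm and grips with 20 to 120 N. Pads are 22 mm wide; open, the fingers measure 114 mm over their backs; the gripper's body (76 mm by 85 mm) begins 54 mm behind the grasp point. The pads swing forward as they close: fully open they stand 13 mm farther back than shut.
Start: joints at [65.512, 20.094, 94.641, -0, 65.266, -4.847], TCP at [0.185, 0.518, 0.231] pointing down, gripper open.
Joint ranges: [-157.81, 157.81], [-45, 120.19], [0.68, 151.7], [-89.99, 269.99], [4.06, 180], [-164.3, 164.3]. Speed limits (degrees/s): [127.2, 127.2, 159.86, 180, 180, 180].

## Interface

Orientations are given as a 3x3 rotation matrix whose columns are the frame's x, y, z axes.
In Python, from rig import arm gives the robot as it stands.
- The arm moves only by the shell command python3 -m handwheel 'ROWS' [FORCE]. ROWS is JSON, a list that holds one entry, the list of rows, each a list of 7 numbers: the opening, from 0 (shut) to 1 (fully open), then the shift along the tool's x, y, z in cm, then the turn, a rotation vector about the tool's x, y, z in rad. In form: [[[jaw, tx, ty, tz, ax, ay, az], ...]]. A call has 1 to 8 rows; each row shifts and turns the commanded pose from where the row before left it, along the tool's axes as they then stand; what a row does not reach is not made up. A row lasts 1/12 s, in which the tool goes at most 41.7 mm and 7.16 degrees, less where a joint would pass 70% of its speed; a pose out of reach is approached as far as the arm can. A call with a gripper value outside its range is refused whole. The fingers move at their own pace and stop on an object; FORCE is the grip in N (left out, the last holds). Time passes only in rows, so rows that do not move let the fingers close. It gives the time, the measured TCP pose, the force, the opening and the grip force at its end, in the units of the state.
- arm.state(): the state, without advancing time (a new reading comes with each control period).
- arm.grab_frame(name): name is "scene" or "side" or "wrist"; returns the picture (480x640x3 uint8, blue, green, red); there is no depth.
- arm.get_calibration(name): a dict with "camera_matrix" (3x3 intrinsics, pixels), "R" (3x3) and "t" (3): a world point X has camera coordinates R X + t. Camera axes: x right, y down, z forward; pixel columns grow to the right and rows downward; lengths in m; the calibration is good to about 2 mm. The wrist camera is an equidistant fisheye: a pixel r from the principal point sees the ray r / f radians off the axis. A picture is of the moment at which its call begins: read the wrist's pose just before it. get_calibration takes no time and is no camera call; for the wrist camera it gives the pose at the moment of the call.
- arm.finish_job(): hands the job in; it is judged then, once.
The state is a dict: "time": time; "joint_positions": joint angles; "joint_velocities": joint speeds; "joint_efforts": joint torques, N m; "position": TCP position; "eef_rot": TCP orientation; "ft_force": force on the tool from outside, world axes, zero at the start; "moment": the same for the moment, N m; "finger_gap": opening from 0.0 (shut) to 1.0 (fully open); "gripper_force": force on a finger pad.
Only numpy, scipy, OpenCV 4.12 (cv2) and the standard library are available. Lean on these libraries where they do the work, as an engineer would, in place of code of your own. Each camera call takes 0.05 s, during which the arm holds its last target. There are 200 camera calls.

## Working session

There is one attempt and no reset: what is moved stays moved. The work goes in short steps, Python scripts to look and compute and a shell command to move; the robot and the scene stay as the last step left them, time stands still between calls to the robot, and variables do not carry over. Pictures are saved under pics/ and viewed, at most 10 in all, crops included, and the job is handed in when it is done.

```bash
ls; mkdir -p pics
python3 - <<'E'
from rig import arm
import cv2,numpy as np
s=arm.state();print(s['time'],s['position'],np.round(s['eef_rot'],3).tolist(),s['finger_gap'],arm.hold_point_z)
for n in("scene","side","wrist"):
    c=arm.get_calibration(n);print(n,{k:np.round(v,4).tolist() if not isinstance(v,str) else v for k,v in c.items()})
    cv2.imwrite(f"pics/{n}0.png",arm.grab_frame(n))
E
```

```text
pics
0.0 [0.18469184 0.51769413 0.23074557] [[-0.942, 0.336, -0.001], [0.336, 0.942, -0.001], [0.0, -0.001, -1.0]] 1.0008807372116812 0.0187
scene {'camera_matrix': [[616.2933, 0.0, 322.6914], [0.0, 616.2933, 239.1308], [0.0, 0.0, 1.0]], 'R': [[-0.8373, -0.5466, 0.0109], [-0.3516, 0.5232, -0.7763], [0.4186, -0.6538, -0.6303]], 't': [0.274, 0.3591, 0.518]}
side {'camera_matrix': [[506.3198, 0.0, 317.2834], [0.0, 506.3198, 240.5103], [0.0, 0.0, 1.0]], 'R': [[0.9587, -0.2836, -0.0193], [-0.186, -0.5746, -0.797], [0.215, 0.7677, -0.6037]], 't': [-0.5493, -0.0274, 0.981]}
wrist {'camera_matrix': [[371.6483, 0.0, 318.2076], [0.0, 371.6483, 241.4006], [0.0, 0.0, 1.0]], 'R': [[0.336, 0.9419, 0.0], [0.8959, -0.3196, 0.3084], [0.2905, -0.1036, -0.9513]], 't': [-0.5514, -0.0405, 0.3794]}
```

View pics/scene0.png

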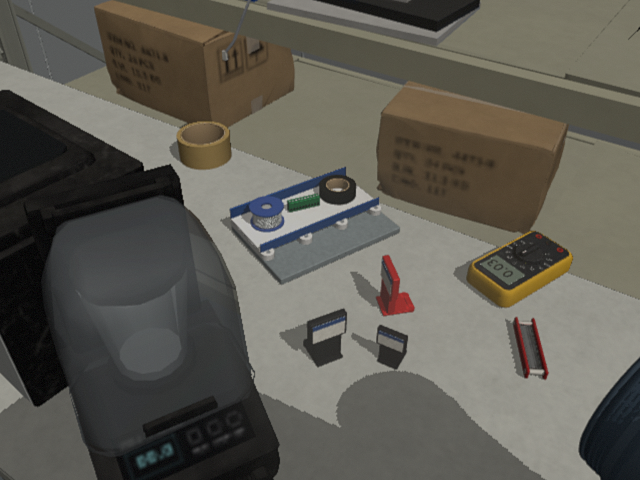

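View pics/side0.png

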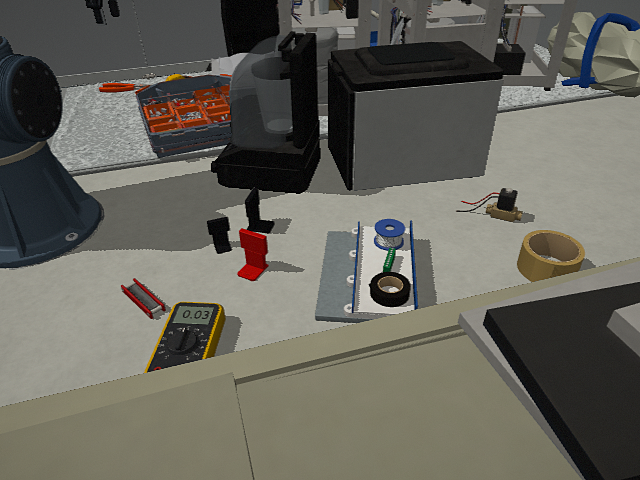

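View pics/wrist0.png

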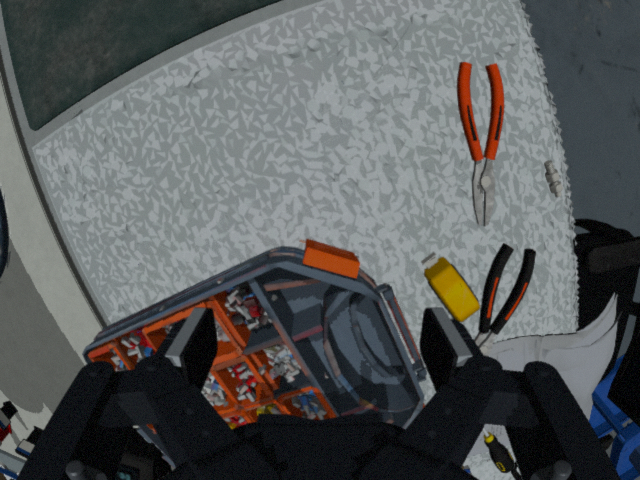

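The holder meant is the larger black one (scene ≈(325,338), side ≈(255,212)). The spool stands in the bay nearest the mill (scene (266,213), side (390,233)), which is the left bay. I'll take enlarged crops to get accurate pixels.

```bash
cat > h.py <<'E'
import cv2,numpy as np
from rig import arm
C={n:arm.get_calibration(n) for n in("scene","side")}
def ray(n,p):
    c=C[n];R=np.array(c['R']);t=np.array(c['t']);K=np.array(c['camera_matrix'])
    return -R.T@t, R.T@np.linalg.inv(K)@np.array([p[0],p[1],1.])
def plane(n,p,z):
    o,d=ray(n,p);return o+d*(z-o[2])/d[2]
def proj(n,X):
    c=C[n];q=np.array(c['camera_matrix'])@(np.array(c['R'])@np.array(X)+np.array(c['t']));return q[:2]/q[2]
def tri(p,q):
    a,u=ray("scene",p);b,v=ray("side",q)
    s=np.linalg.lstsq(np.c_[u,-v],b-a,rcond=None)[0];P=a+u*s[0];Q=b+v*s[1]
    return (P+Q)/2,np.linalg.norm(P-Q)
E
python3 - <<'E'
import cv2
a=cv2.imread('pics/scene0.png');b=cv2.imread('pics/side0.png')
g=lambda i:cv2.convertScaleAbs(i,alpha=1.5,beta=30)
cv2.imwrite('pics/c1.png',cv2.resize(g(a[160:370,225:425]),None,fx=2.8,fy=2.8,interpolation=cv2.INTER_CUBIC))
cv2.imwrite('pics/c2.png',cv2.resize(g(b[180:330,190:430]),None,fx=3.3,fy=3.3,interpolation=cv2.INTER_CUBIC))
E
```

```text
(no output)
```

View pics/c1.png

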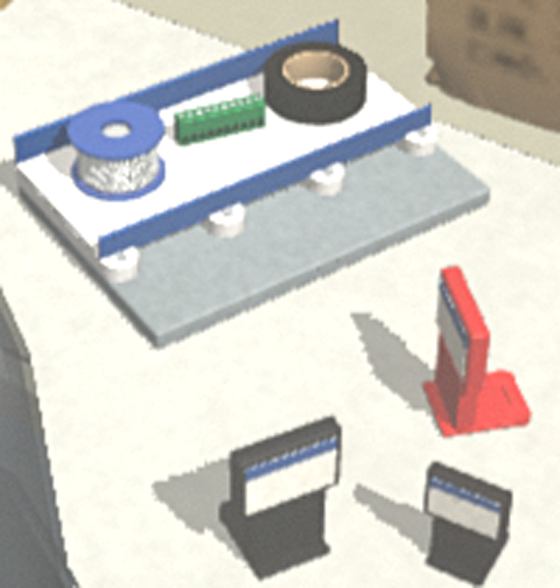

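View pics/c2.png

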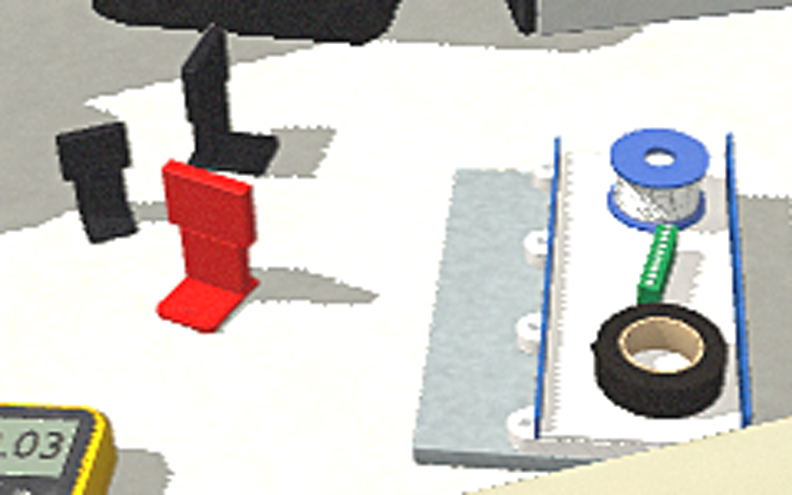

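Crops: in the scene crop the lip's front face runs (99,240)–(431,104) along its top. The big holder's panel top is at (231,452)–(330,425), its heel at (262,577)–(328,549) and its tongue tip at (220,508). In the side crop its tongue tip is at (278,140)/(265,173). I'll turn these into positions.

Run:
```python
from h import *
sc=lambda x,y:(225+x/2.8-.3,160+y/2.8-.3); sd=lambda x,y:(190+x/3.3-.3,180+y/3.3-.3)
def P(l,n,p,z): print(l,n,np.round(plane(n,p,z)*1000,1))
P('lipL top','scene',sc(99,239),.036);P('lipL bot','scene',sc(99,256),.020)
P('lipR top','scene',sc(431,104),.036);P('lipR bot','scene',sc(431,121),.020)
P('lipL top','side',sd(557,137),.036);P('lipR bot','side',sd(536,437),.020)
P('ledge FL','scene',sc(156,337),.012);P('ledge FR','scene',sc(489,186),.012)
P('ledge FL','side',sd(457,170),.012);P('ledge FR','side',sd(416,450),.012)
P('holder topL','scene',sc(231,453),.072);P('holder topR','scene',sc(331,428),.072);P('backtopR','scene',sc(340,420),.072)
P('heelL','scene',sc(262,577),0);P('heelR','scene',sc(328,550),0);P('tipL','scene',sc(220,506),0.004)
P('tip far','side',sd(278,138),.004);P('tip near','side',sd(266,174),.0)
P('top far','side',sd(213,25),.072);P('top near','side',sd(183,72),.072);P('top near back','side',sd(197,68),.072);
P('panel bottom near','side',sd(184,104),.036)
for n in C:
  im=cv2.cvtColor(cv2.imread(f'pics/{n}0.png'),cv2.COLOR_BGR2HSV)
  m=cv2.inRange(im,(105,120,40),(125,255,255))
  k,_,s,c=cv2.connectedComponentsWithStats(m)
  for i in range(1,k):
    if s[i,4]>60: print(n,s[i],np.round(c[i],1))
print('spool top',plane('scene',sc(117,130),.056)*1000,plane('side',sd(660,157),.056)*1000)
print('small heel', plane('scene',sc(430,560),0)*1000,'red',plane('scene',sc(450,432),0)*1000,plane('scene',sc(455,268),.072)*1000)
```

```text
lipL top scene [ 582.3 -225.2   36. ]
lipL bot scene [ 586.3 -229.    20. ]
lipR top scene [ 499.4 -426.1   36. ]
lipR bot scene [ 501.2 -431.7   20. ]
lipL top side [ 584.1 -226.2   36. ]
lipR bot side [ 502.2 -423.1   20. ]
ledge FL scene [ 530.3 -202.3   12. ]
ledge FR scene [ 449.  -405.5   12. ]
ledge FL side [ 532.8 -207.1   12. ]
ledge FR side [ 450.4 -407.    12. ]
holder topL scene [ 422.4 -111.1   72. ]
holder topR scene [ 395.2 -146.7   72. ]
backtopR scene [ 394.5 -152.9   72. ]
heelL scene [ 407.5 -112.9    0. ]
heelR scene [ 391.3 -142.2    0. ]
tipL scene [ 444.4 -133.8    4. ]
tip far side [ 446.5 -134.3    4. ]
tip near side [ 433.2 -161.5    0. ]
top far side [ 419.2 -110.8   72. ]
top near side [ 394.5 -154.1   72. ]
top near back side [ 402.4 -152.5   72. ]
panel bottom near side [ 395.4 -130.5   36. ]
scene [ 230  168  115   50 1029] [276.8 198.3]
scene [261 198 118  53 627] [317.6 225. ]
side [ 561   13   79   75 1176] [597.1  46.9]
side [370  31   8  16  96] [373.3  38.6]
side [375 219  30  18 402] [389.3 227.7]
side [410 221   8  89 238] [413.2 267.6]
side [352 222   7  91 126] [355.  268.9]
spool top [ 614.78569384 -284.78391805   56.        ] [ 617.7425449  -286.15824177   56.        ]
small heel [ 350.356563   -162.54178047    0.        ] red [ 380.85422941 -237.05882537    0.        ] [ 401.42059321 -268.43142626   72.        ]
```

Checks:
- **Shelf:** lip length comes out at 218 mm (matches), yaw −22.1°, left mouth at (0.567, −0.266, 0.012). The spool sits 55 mm behind the lip, as it should.
- **Holder:** origin ≈(0.414, −0.134), yaw ≈ −30°.

Plan: grip across the thickness with the gripper leaning away from the mill. First I rise, then cross over the mill.

```bash
python3 -m handwheel '[[[0.6,0,0,-4,0,0,0],[0.6,0,0,-4,0,0,0],[0.6,0,0,-4,0,0,0],[0.6,0,0,-4,0,0,0],[0.6,0,0,-4,0,0,0],[0.6,-2.1,-2.7,0,0,0,0],[0.6,-2.1,-2.7,0,0,0,0],[0.6,-2.1,-2.7,0,0,0,0]]]'
python3 -m handwheel '[[[0.6,-2.1,-2.7,0,0,0,0],[0.6,-2.1,-2.7,0,0,0,0],[0.6,-2.1,-2.7,0,0,0,0],[0.6,-2.1,-2.7,0,0,0,0],[0.6,-2.1,-2.7,0,0,0,0],[0.6,-2.1,-2.7,0,0,0,0],[0.6,-2.1,-2.7,0,0,0,0],[0.6,-2.1,-2.7,0,0,0,0]]]'
python3 -m handwheel '[[[0.6,-2.1,-2.7,0,0,0,0],[0.6,-2.1,-2.7,0,0,0,0],[0.6,-2.1,-2.7,0,0,0,0],[0.6,-2.1,-2.7,0,0,0,0],[0.6,-2.1,-2.7,0,0,0,0],[0.6,-2.1,-2.7,0,0,0,0],[0.6,-2.1,-2.7,0,0,0,0],[0.6,-2.1,-2.7,0,0,0,0]]]'
```

```text
time: 0.82
position: [0.217, 0.4195, 0.4313]
eef_rot: [[-0.942, 0.335, 0.0], [0.335, 0.942, 0.0], [-0.0, 0.0, -1.0]]
ft_force: [0.1, -0.3, 0.3]
finger_gap: 0.6
gripper_force: 0.0
time: 1.48
position: [0.3025, 0.1591, 0.4313]
eef_rot: [[-0.942, 0.336, 0.0], [0.336, 0.942, 0.0], [-0.0, 0.0, -1.0]]
ft_force: [0.1, 0.5, 1.0]
finger_gap: 0.596
gripper_force: 0.0
time: 2.15
position: [0.3882, -0.1011, 0.4312]
eef_rot: [[-0.942, 0.337, 0.0], [0.337, 0.942, 0.0], [-0.0, 0.0, -1.0]]
ft_force: [0.4, 0.3, 0.1]
finger_gap: 0.601
gripper_force: 0.0
```

```bash
python3 -m handwheel '[[[0.6,0,0,0,0,0,0.1246],[0.6,0,0,0,0,0,0.1246],[0.6,0,0,0,0,0,0.1246],[0.6,0,0,0,0,0,0.1246],[0.6,0,0,0,0,0,0.1246],[0.6,0,0,0,0,0,0.1246],[0.6,0,0,0,0,0,0.1246],[0.6,0,0,0,0,0,0.1246]]]' >/dev/null
python3 -m handwheel '[[[0.6,0,0,0,0,0,0.1246],[0.6,0,0,0,0,0,0.1246],[0.6,0,0,0,0,0,0.1246],[0.6,0,0,0,0,0,0.1246],[0.6,0,0,0,0,0,0.1246],[0.6,-4,0,3,0,0,0.1246],[0.6,-4,0,4,0,0,0],[0.6,0,0,4,0,0,0]]]'
python3 -m handwheel '[[[0.6,0,0,0,0,0.11,0],[0.6,0,0,0,0,0.11,0],[0.6,0,0,0,0,0.11,0],[0.6,0,0,0,0,0.11,0],[0.6,0,0,0,0,0,0]]]'
python3 - <<'E'
from h import *
s=arm.state();print(s['joint_positions'])
cv2.imwrite('pics/w1.png',arm.grab_frame('wrist'))
import json;c=arm.get_calibration('wrist');json.dump({k:np.array(v).tolist() for k,v in c.items() if k in('camera_matrix','R','t')},open('w1.json','w'))
E
```

```text
time: 3.48
position: [0.36, -0.1586, 0.3371]
eef_rot: [[0.496, 0.868, 0.003], [0.868, -0.496, -0.003], [-0.001, 0.004, -1.0]]
ft_force: [1.0, -0.4, -0.5]
finger_gap: 0.599
gripper_force: 0.0
time: 3.9
position: [0.3602, -0.1567, 0.3359]
eef_rot: [[0.449, 0.868, 0.213], [0.783, -0.496, 0.375], [0.431, -0.002, -0.902]]
ft_force: [-0.2, 0.4, -0.0]
finger_gap: 0.599
gripper_force: 0.0
[-46.84152722  -1.23225811 108.80199785  24.61127689  81.36781608
 -22.7341428 ]
```

View pics/w1.png

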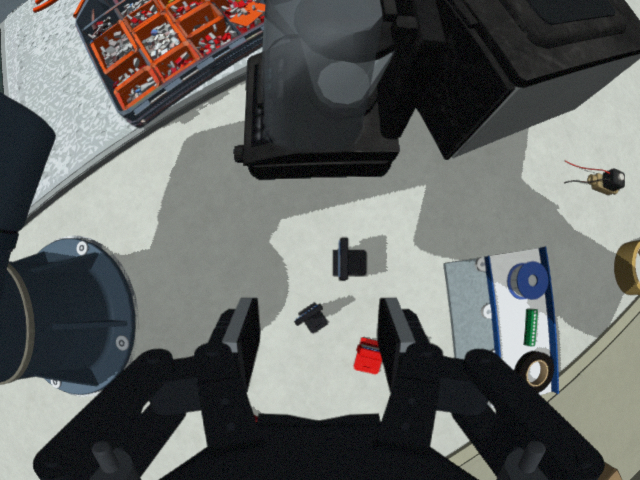

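The wrist view shows the big holder at (350,258): panel top as a narrow bar near x≈344, y 237–281, with the foot spanning x 333–368. The shelf shows at right. I'll mask the holder and cast rays.

```bash
cat >> h.py <<'E'
def wplane(c,p,z):
    K=np.array(c['camera_matrix']);R=np.array(c['R']);t=np.array(c['t'])
    d=np.array([(p[0]-K[0,2]),(p[1]-K[1,2])])/K[0,0];r=np.hypot(*d)
    v=R.T@np.r_[d/r*np.sin(r),np.cos(r)];o=-R.T@t
    return o+v*(z-o[2])/v[2]
E
python3 - <<'E'
from h import *
import json
c=json.load(open('w1.json'));im=cv2.imread('pics/w1.png')
g=cv2.cvtColor(im,cv2.COLOR_BGR2GRAY)[228:290,322:378]
cv2.imwrite('pics/w1c.png',cv2.resize(cv2.convertScaleAbs(g,alpha=2,beta=20),None,fx=9,fy=9,interpolation=cv2.INTER_CUBIC))
hs=cv2.cvtColor(im,cv2.COLOR_BGR2HSV)
m=cv2.inRange(hs,(105,120,40),(125,255,255))
k,_,s,q=cv2.connectedComponentsWithStats(m)
for i in range(1,k):
    if s[i,4]>40: print(s[i],q[i].round(1))
E
```

```text
[ 508  247   51  147 1763] [540.2 300.6]
[485 256  16 102 488] [492.9 307.4]
```

View pics/w1c.png

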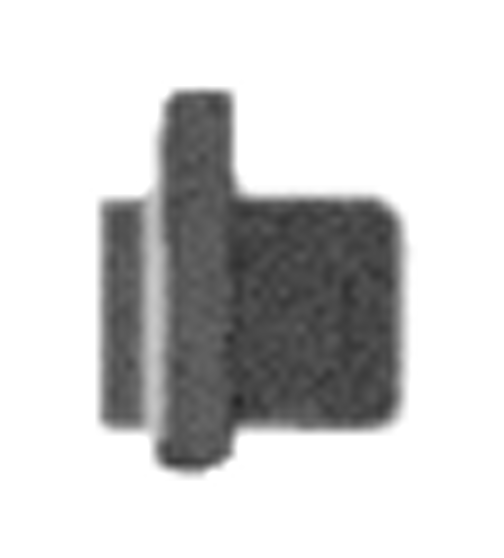

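The crop shows the holder clearly: panel top x 163–233, y 92–455; foot x 100–402, y 200–428.

Run:
```python
from h import *
import json
c=json.load(open('w1.json'))
f=lambda x,y,z:wplane(c,(322+x/9-.45,228+y/9-.45),z)[:2]*1000
A=[f(165,92,.072),f(233,92,.072),f(160,455,.072),f(233,453,.072)]
B=[f(100,200,.004),f(402,200,.004),f(100,428,.004),f(402,428,.004)]
for n,Q in(('top',A),('foot',B)):
    Q=np.array(Q);print(n,Q.round(1).tolist())
    w=(Q[0]+Q[1]-Q[2]-Q[3])/2;l=(Q[1]+Q[3]-Q[0]-Q[2])/2
    print(' width',np.hypot(*w),'len',np.hypot(*l),'yaw',np.degrees(np.arctan2(-w[0],w[1])),np.degrees(np.arctan2(l[1],l[0])),'centre',Q.mean(0).round(1))
g=lambda p,z:(wplane(c,p,z)[:2]*1000).round(1)
print('lip L top',g((485,256),.036),'R',g((497,358),.036),'spool',g((531,280),.056))
```

```text
top [[417.3, -107.1], [424.9, -111.5], [393.3, -147.2], [401.5, -151.7]]
 width 46.61905336416902 len 9.070321720859646 yaw -30.55276822129284 -29.09489458324064 centre [ 409.2 -129.4]
foot [[408.7, -110.1], [448.0, -132.6], [391.8, -139.5], [430.7, -162.0]]
 width 34.00297069076707 len 45.105251924431876 yaw -30.209485461870038 -29.964362699422722 centre [ 419.8 -136. ]
lip L top [ 579.6 -222.3] R [ 526.4 -352.2] spool [ 615.2 -282.9]
```

```bash
python3 -m handwheel '[[[0.6,-3.9,1.5,0,0,0,0],[0.6,-3.9,1.5,0,0,0,0],[0.6,0,0,4,0,0,0],[0.6,0,0,4,0,0,0],[0.6,0,0,4,0,0,0],[0.6,0,0,4,0,0,0],[0.6,0,0,4,0,0,0],[0.6,0,0,0,0,0,0]]]'
python3 - <<'E'
from h import *
s=arm.state();R=np.array(s['eef_rot']);print(s['joint_positions'].round(1) if hasattr(s['joint_positions'],'round') else s['joint_positions'])
print('to go cm',(R.T@(np.array([.4093,-.131,.058])+arm.hold_point_z*R[:,2]-s['position'])*100).round(2))
E
```

```text
time: 4.62
position: [0.3927, -0.1534, 0.1181]
eef_rot: [[0.447, 0.872, 0.202], [0.787, -0.49, 0.375], [0.425, -0.009, -0.905]]
ft_force: [-0.7, 1.7, -1.0]
finger_gap: 0.601
gripper_force: 0.0
[-43.   20.  119.4  31.5  51.9 -35.7]
to go cm [-0.05  0.4   8.48]
```

```bash
python3 -m handwheel '[[[0.6,0,0.4,0,0,0,0],[0.6,0,0,3,0,0,0],[0.6,0,0,3,0,0,0],[0.6,0,0,2.4,0,0,0],[0.6,0,0,0,0,0,0]]]'
python3 - <<'E'
from h import *
s=arm.state();R=np.array(s['eef_rot'])
print('to go cm',(R.T@(np.array([.4093,-.131,.058])+arm.hold_point_z*R[:,2]-s['position'])*100).round(2))
cv2.imwrite('pics/w2.png',cv2.convertScaleAbs(arm.grab_frame('wrist')[150:450,170:570],alpha=1.4,beta=20))
E
```

```text
time: 5.03
position: [0.4159, -0.1278, 0.046]
eef_rot: [[0.446, 0.871, 0.209], [0.787, -0.492, 0.371], [0.426, -0.001, -0.905]]
ft_force: [-0.3, -0.0, 1.3]
finger_gap: 0.6
gripper_force: 0.0
to go cm [-0.04 -0.42  0.53]
```

View pics/w2.png

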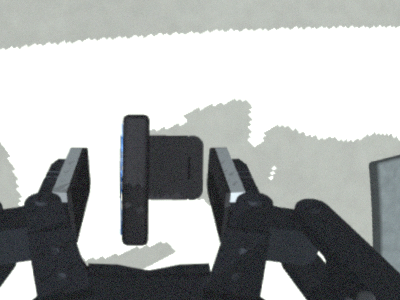

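The pads straddle the panel, which sits about 4 mm to the −y side of their middle, as computed. I'll centre and close.

```bash
python3 -m handwheel '[[[0.6,0,-0.4,0,0,0,0],[0.6,0,0,0.4,0,0,0],[0.6,0,0,0,0,0,0],[0.0,0,0,0,0,0,0],[0.0,0,0,0,0,0,0],[0.0,0,0,0,0,0,0],[0.0,0,0,0,0,0,0],[0.0,0,0,0,0,0,0]]]' 50
python3 -m handwheel '[[[0.0,0,0,0,0,0,0],[0.0,0,0,0,0,0,0],[0.0,0,0,0,0,0,0],[0.0,0,0,0,0,0,0]]]'
```

```text
time: 5.75
position: [0.413, -0.1253, 0.0435]
eef_rot: [[0.447, 0.87, 0.211], [0.787, -0.494, 0.37], [0.426, 0.001, -0.905]]
ft_force: [-0.9, -1.8, 6.7]
finger_gap: 0.106
gripper_force: 49.1
time: 6.08
position: [0.413, -0.1253, 0.0435]
eef_rot: [[0.447, 0.87, 0.211], [0.787, -0.494, 0.37], [0.426, 0.001, -0.905]]
ft_force: [-2.2, -0.1, 6.2]
finger_gap: 0.109
gripper_force: 49.1
```

Gripped (gap 9.3 mm, 49 N). I'll record where the holder sits in the tool, then work out the lift, turn and transfer.

```bash
cat >> h.py <<'E'
import json
from scipy.spatial.transform import Rotation as Ro
def frame(yaw,p):
    T=np.eye(4);T[:3,:3]=Ro.from_euler('z',yaw,degrees=True).as_matrix();T[:3,3]=p;return T
def tcp():
    s=arm.state();T=np.eye(4);T[:3,:3]=Ro.from_matrix(s['eef_rot']).as_matrix();T[:3,3]=s['position'];return T,s
YAW=-22.1;M=np.array([.5668,-.2656,.012])
def togo(d,lat=0,up=0,show=True):
    """holder origin d mm before home; shift cm and turn rad in tool axes; current holder pose in shelf frame"""
    H=np.array(json.load(open('H.json')));T,s=tcp()
    S=frame(YAW,M);cur=np.linalg.inv(S)@T@H
    print('holder in mouth frame mm',(cur[:3,3]*1000).round(1),'rot',Ro.from_matrix(cur[:3,:3]).as_rotvec(degrees=True).round(2),'F shelf',(S[:3,:3].T@np.array(s['ft_force'])).round(1),'grip',round(float(s['gripper_force']),1),'t',round(float(s['time']),2))
    G=S@frame(0,np.array([-d,lat,up])/1000)@np.linalg.inv(H);D=np.linalg.inv(T)@G
    print('togo shift cm',(T[:3,:3].T@(G[:3,3]-T[:3,3])*100).round(2),'after-turn axes',(G[:3,:3].T@(G[:3,3]-T[:3,3])*100).round(2),'turn',Ro.from_matrix(D[:3,:3]).as_rotvec().round(4))
    print('shelf x,y,z 1cm in goal tool axes',(G[:3,:3].T@S[:3,:3]).round(3).T.tolist())
E
python3 - <<'E'
from h import *
T,s=tcp();y=T[:3,1];yaw=np.degrees(np.arctan2(y[1],y[0]))
e=np.array([np.cos(np.radians(yaw)),np.sin(np.radians(yaw)),0])
o=np.array([.4137,-.1325,0]);print('along shift mm',((T[:3,3]+.005*e-o)@e*1000))
o=o+e*((T[:3,3]+.005*e-o)@e);o[2]=0
# grasp-point x equals tcp x along tool y
H=np.linalg.inv(T)@frame(yaw,o);json.dump(H.tolist(),open('H.json','w'));print('yaw',yaw,'o',o)
togo(70,0,50)
E
python3 -m handwheel '[[[0,1.28,0,-2.72,0,0,0],[0,1.28,0,-2.72,0,0,0],[0,0.43,0,-0.9,0,0,0],[0,0,0,0,0,0,0]]]'
python3 -c "
from h import *
togo(70,0,50)"
```

```text
along shift mm 0.8084642932966605
yaw -29.596228767665878 o [ 0.41440298 -0.13289929  0.        ]
holder in mouth frame mm [-191.1   65.6  -12. ] rot [-0.   0.  -7.5] F shelf [-2.  -1.   6.2] grip 49.1 t 6.08
togo shift cm [-1.88 12.8  -7.73] after-turn axes [-3.35 12.04 -8.42] turn [ 5.570e-02  1.000e-04 -1.184e-01]
shelf x,y,z 1cm in goal tool axes [[-0.0, 1.0, 0.001], [0.905, 0.0, 0.426], [0.426, 0.001, -0.905]]
time: 6.42
position: [0.4137, -0.1257, 0.1151]
eef_rot: [[0.445, 0.87, 0.213], [0.788, -0.494, 0.368], [0.425, 0.004, -0.905]]
ft_force: [-0.6, -0.1, -0.4]
finger_gap: 0.11
gripper_force: 49.0
holder in mouth frame mm [-190.1   65.5   59.6] rot [-0.05 -0.2  -7.48] F shelf [-0.5 -0.3 -0.4] grip 49.0 t 6.42
togo shift cm [-4.96 12.7  -1.21] after-turn axes [-6.39 11.95 -1.94] turn [ 0.0588  0.001  -0.1166]
shelf x,y,z 1cm in goal tool axes [[-0.0, 1.0, 0.001], [0.905, 0.0, 0.426], [0.426, 0.001, -0.905]]
```

```bash
python3 -m handwheel '[[[0,0,0,0,0.029,0.0005,-0.058],[0,0,0,0,0.029,0.0005,-0.058],[0,-1.28,2.39,-0.39,0,0,0],[0,-1.28,2.39,-0.39,0,0,0],[0,-1.28,2.39,-0.39,0,0,0],[0,-1.28,2.39,-0.39,0,0,0],[0,-1.28,2.39,-0.39,0,0,0],[0,0,0,0,0,0,0]]]'
python3 -m handwheel '[[[0,0,0,0,0,0,0],[0,0,0,0,0,0,0]]]' >/dev/null
python3 - <<'E'
from h import *
togo(50,0,2)
a=arm.grab_frame('scene')[170:330,220:420];b=arm.grab_frame('side')[170:330,290:450]
cv2.imwrite('pics/s3.png',np.hstack([cv2.resize(cv2.convertScaleAbs(i,alpha=1.5,beta=20),None,fx=2.2,fy=2.2,interpolation=cv2.INTER_CUBIC) for i in(a,b)]))
H=np.array(json.load(open('H.json')));T,s=tcp()
# predicted pixels of holder points in the picture
for n,x0,off in(('scene',220,0),('side',290,440)):
  for q in([-10,25,72],[-10,-25,72],[30,18,4],[30,-18,4],[-16,-18,0],[-16,18,0]):
    p=proj(n,(T@H@np.r_[np.array(q)/1000,1])[:3]);print(n,q,((p-[x0,170]+.3)*2.2+[off,0]).round())
E
```

```text
time: 7.08
position: [0.5005, -0.2343, 0.1013]
eef_rot: [[0.343, 0.926, 0.16], [0.837, -0.378, 0.395], [0.427, -0.002, -0.904]]
ft_force: [0.6, 0.1, -1.6]
finger_gap: 0.109
gripper_force: 49.0
holder in mouth frame mm [-72.6   0.7  46.2] rot [ 0.12  0.35 -0.05] F shelf [-0.1 -0.  -0.5] grip 49.0 t 7.25
togo shift cm [-1.94  2.26  3.97] after-turn axes [-1.94  2.23  3.98] turn [-0.0051 -0.0022 -0.0033]
shelf x,y,z 1cm in goal tool axes [[-0.0, 1.0, 0.001], [0.905, 0.0, 0.426], [0.426, 0.001, -0.905]]
scene [-10, 25, 72] [178. 102.]
scene [-10, -25, 72] [248.  74.]
scene [30, 18, 4] [154. 154.]
scene [30, -18, 4] [201. 134.]
scene [-16, -18, 0] [242. 177.]
scene [-16, 18, 0] [194. 198.]
side [-10, 25, 72] [485.  19.]
side [-10, -25, 72] [477.  54.]
side [30, 18, 4] [536. 101.]
side [30, -18, 4] [532. 127.]
side [-16, -18, 0] [473. 129.]
side [-16, 18, 0] [478. 102.]
```

View pics/s3.png

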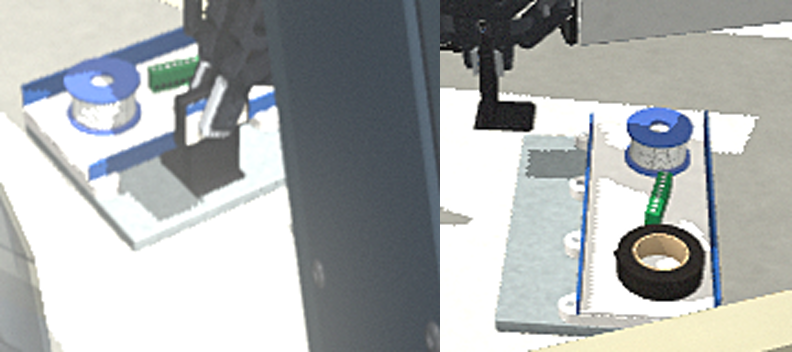

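Predicted and seen foot corners agree within 1 mm, e.g. side (536,103),(531,130) and scene heel (194,198). I'll lower in front of the mouth.

```bash
python3 -m handwheel '[[[0,-0.65,0.75,1.32,-0.0025,-0.001,-0.0015],[0,-0.65,0.75,1.32,-0.0025,-0.001,-0.0015],[0,-0.6,0.73,1.24,0,0,0],[0,0,0,0,0,0,0],[0,0,0,0,0,0,0]]]'
python3 -c "
from h import *
togo(35,0,1.5)"
```

```text
time: 7.77
position: [0.5183, -0.2396, 0.0597]
eef_rot: [[0.34, 0.927, 0.161], [0.839, -0.376, 0.394], [0.426, 0.001, -0.905]]
ft_force: [-0.3, 0.0, 0.9]
finger_gap: 0.111
gripper_force: 49.0
holder in mouth frame mm [-49.7  -0.1   4.2] rot [-0.02 -0.04  0.  ] F shelf [-0.3 -0.1  0.9] grip 49.0 t 7.77
togo shift cm [-0.11  1.47  0.25] after-turn axes [-0.11  1.47  0.25] turn [0.0006 0.0003 0.0003]
shelf x,y,z 1cm in goal tool axes [[-0.0, 1.0, 0.001], [0.905, 0.0, 0.426], [0.426, 0.001, -0.905]]
```

```bash
for i in 1 2; do :; done
python3 -m handwheel '[[[0,-0.11,0,0.23,0,0,0],[0,0,0,0,0,0,0]]]' | grep -E 'position|ft_f'
python3 -m handwheel '[[[0,-0.043,0,0.09,0,0,0],[0,0,0,0,0,0,0]]]' | grep -E 'position|ft_f'
python3 -m handwheel '[[[0,-0.021,0,0.045,0,0,0],[0,0,0,0,0,0,0]]]' | grep -E 'position|ft_f'
python3 -c "
from h import *
togo(35,0,1.5)"
```

```text
position: [0.5186, -0.2401, 0.0579]
ft_force: [0.7, -0.2, -0.9]
position: [0.5188, -0.2404, 0.0568]
ft_force: [0.7, 1.4, -0.9]
position: [0.5188, -0.2404, 0.0561]
ft_force: [-0.7, 0.0, -0.3]
holder in mouth frame mm [-48.8  -0.6   0.6] rot [-0.06 -0.13 -0.03] F shelf [-0.6 -0.2 -0.3] grip 49.0 t 8.27
togo shift cm [ 0.09  1.39 -0.06] after-turn axes [ 0.09  1.39 -0.06] turn [0.0023 0.001  0.0006]
shelf x,y,z 1cm in goal tool axes [[-0.0, 1.0, 0.001], [0.905, 0.0, 0.426], [0.426, 0.001, -0.905]]
```

```bash
python3 -m handwheel '[[[0,0.05,0.7,0,0.002,0.001,0],[0,0,0.7,0,0,0,0],[0,0,0.7,0,0,0,0],[0,0,0,0,0,0,0]]]' | grep -E 'ft_f'
python3 -m handwheel '[[[0,0,0.6,0,0,0,0],[0,0,0.6,0,0,0,0],[0,0,0,0,0,0,0]]]' | grep -E 'ft_f'
python3 -c "
from h import *
togo(0,0,0)"
```

```text
ft_force: [0.5, 0.3, -0.7]
ft_force: [0.2, -0.3, -0.2]
holder in mouth frame mm [-14.8  -0.2   0.7] rot [-0.01 -0.07  0.02] F shelf [ 0.3 -0.2 -0.2] grip 49.1 t 8.85
togo shift cm [-0.02  1.48  0.08] after-turn axes [-0.02  1.48  0.07] turn [0.0009 0.0001 0.0009]
shelf x,y,z 1cm in goal tool axes [[-0.0, 1.0, 0.001], [0.905, 0.0, 0.426], [0.426, 0.001, -0.905]]
```

The tongue is under the lip without touching anything. I'll settle it down to the ledge and advance to the clip.

```bash
python3 -m handwheel '[[[0,-0.026,0,0.055,0,0,0],[0,0,0.4,0,0,0,0],[0,0,0.4,0,0,0,0],[0,0,0,0,0,0,0]]]' | grep -E 'ft_f'
python3 -c "
from h import *
togo(0,0,0)"
python3 -m handwheel '[[[0,0,0.3,0,0,0,0],[0,0,0,0,0,0,0]]]' | grep -E 'ft_f'
python3 -c "
from h import *
togo(0,0,0)"
```

```text
ft_force: [0.4, -0.7, -1.4]
holder in mouth frame mm [-7.3 -0.2  0.1] rot [-0.   -0.04  0.02] F shelf [ 0.6 -0.5 -1.4] grip 49.1 t 9.18
togo shift cm [0.01 0.73 0.02] after-turn axes [0.01 0.73 0.02] turn [0.0006 0.0001 0.0006]
shelf x,y,z 1cm in goal tool axes [[-0.0, 1.0, 0.001], [0.905, 0.0, 0.426], [0.426, 0.001, -0.905]]
ft_force: [-2.7, 1.2, 3.7]
holder in mouth frame mm [-5.1 -0.1  0.1] rot [0.02 0.04 0.05] F shelf [-3.   0.1  3.7] grip 49.7 t 9.35
togo shift cm [0.   0.51 0.01] after-turn axes [0.   0.51 0.01] turn [-0.001  -0.0004  0.0004]
shelf x,y,z 1cm in goal tool axes [[-0.0, 1.0, 0.001], [0.905, 0.0, 0.426], [0.426, 0.001, -0.905]]
```

```bash
p(){ python3 -c "
from h import *
togo(0,0,0)" | head -1; }
python3 -m handwheel '[[[0,0,0.2,0,0,0,0],[0,0,0,0,0,0,0]]]' >/dev/null; p
python3 -m handwheel '[[[0,0,0.15,0,0,0,0],[0,0,0,0,0,0,0]]]' >/dev/null; p
python3 -m handwheel '[[[0,0,0.1,0,0,0,0],[0,0,0,0,0,0,0]]]' >/dev/null; p
python3 -m handwheel '[[[0,0,0.1,0,0,0,0],[0,0,0,0,0,0,0]]]' >/dev/null; p
```

```text
holder in mouth frame mm [-3.5 -0.   0.1] rot [0.03 0.06 0.05] F shelf [-5.6 -2.   4. ] grip 50.0 t 9.52
holder in mouth frame mm [-2.2 -0.   0.1] rot [0.04 0.09 0.06] F shelf [-6.1 -2.2  6.1] grip 50.2 t 9.68
holder in mouth frame mm [-1.4  0.   0.2] rot [0.04 0.11 0.07] F shelf [-7.3 -1.6  7.2] grip 50.3 t 9.85
holder in mouth frame mm [-0.9  0.   0.2] rot [0.06 0.16 0.09] F shelf [-11.6  -2.4   9.5] grip 50.8 t 10.02
```

```bash
p(){ python3 -c "
from h import *
togo(0,0,0)" | head -1; }
python3 -m handwheel '[[[0,0,0.06,0,0,0,0],[0,0,0,0,0,0,0]]]' >/dev/null; p
python3 -m handwheel '[[[0,0,0.06,0,0,0,0],[0,0,0,0,0,0,0]]]' >/dev/null; p
python3 -m handwheel '[[[0,0,0,0,0,0,0],[0,0,0,0,0,0,0],[0,0,0,0,0,0,0]]]' >/dev/null; p
```

```text
holder in mouth frame mm [-0.9  0.1  0.3] rot [0.08 0.23 0.11] F shelf [-15.1  -3.6  11.6] grip 51.1 t 10.18
holder in mouth frame mm [-0.8  0.1  0.3] rot [0.1  0.29 0.14] F shelf [-17.9  -3.4  14.3] grip 51.6 t 10.35
holder in mouth frame mm [-0.8  0.1  0.3] rot [0.1  0.29 0.13] F shelf [-17.2  -3.9  13.2] grip 51.6 t 10.6
```

Motion has stopped and force is rising: hard contact at the lip. I'll relieve the slight pitch and downward load, then look.

```bash
p(){ python3 -c "
from h import *
togo(0,0,0)" | head -1; }
python3 -m handwheel '[[[0,0.013,0,-0.027,-0.0045,0,-0.002],[0,0,0,0,0,0,0],[0,0,0,0,0,0,0]]]' >/dev/null; p
python3 - <<'E'
from h import *
w=arm.grab_frame('wrist');b=arm.grab_frame('side')
cv2.imwrite('pics/f.png',np.hstack([cv2.resize(cv2.convertScaleAbs(i,alpha=1.5,beta=20),(395,400),interpolation=cv2.INTER_CUBIC) for i in(w[150:400,200:447],b[180:270,310:399])]))
E
```

```text
holder in mouth frame mm [-0.7  0.1  0.2] rot [0.09 0.01 0.12] F shelf [-15.7  -2.2  10.8] grip 51.2 t 10.85
```

View pics/f.png

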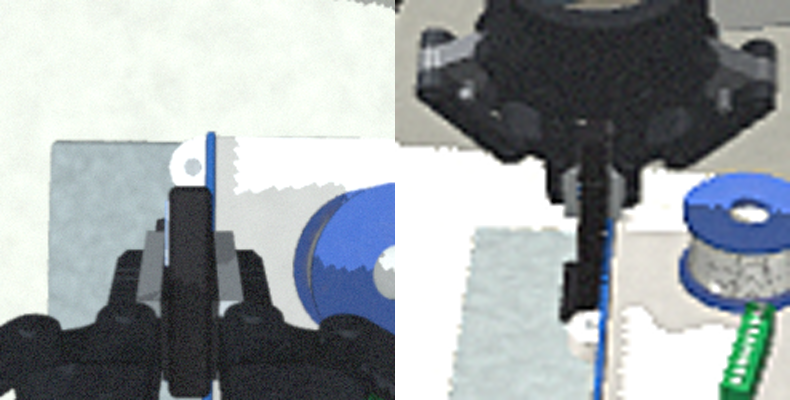

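The holder's front face lies flush and parallel along the blue lip (wrist crop x≈212), and the spool and green block are undisturbed. The push is about 16 N against a 5.5 N spring, and travel from first clip contact (~6 mm) confirms it is home.

```bash
python3 -c "
from rig import arm
print(arm.finish_job())"
```

```text
the job is handed in; nothing more can be done
None
```

I handed the job in with the black holder pressed home under the lip in the spool's bay (left), upright, square and still gripped, and the shelf goods I could see in the last picture (spool and terminal block) stood where they were; no verdict was returned.

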